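# Put the finishing tools back in their fitted trays

## Robot

A 6-joint arm with a two-finger parallel gripper is mounted at the origin on the work surface. World frame = base frame: x ahead of the robot, y to its left, z up, the work surface at z = 0. Lengths are in m, angles in rad, forces in N, time in s.
With the tool pointing down it reaches from about 0.25 to 0.775 m from the base axis. Payload 4 kg.
Tool frame: the origin (TCP) lies at the very end of the fingers, on their centre line; the grasp point (between the pads) lies 19 mm behind it; z points along the fingers, y is the line along which they close (so a half turn about z gives the same grasp; the last joint's range is limited). The gripper opens to 94 mm and grips with 3 to 60 N. Pads are 16 mm wide; open, the fingers measure 119 mm over their backs; the gripper's body (75 mm by 177 mm) begins 78 mm behind the grasp point.
Start: joints at [1.103, 0.087, 1.371, -0, 1.684, -0.103], TCP at [0.196, 0.514, 0.206] pointing down, gripper open.
Joint ranges: [-3.1, 3.1], [-0.76, 2.03], [0.27, 2.55], [-1.08, 4.22], [0.17, 2.65], [-2.57, 2.57]. Speed limits (rad/s): [2.79, 2.79, 3.14, 3.14, 3.14, 3.14].

## Interface

Orientations are given as a unit quaternion [w, x, y, z].
In Python, from rig import * gives the robot as it stands.
- The arm moves only by the tool servo_tool, never from a script. Its argument "moves" is text: rows parted by semicolons, each of 5 numbers parted by spaces: the opening, from 0 (shut) to 1 (fully open), then the shift along the tool's x, y, z in cm, then the turn about the tool's z in degrees. In form: gripper tx ty tz turn; .... A call has 1 to 8 rows; each row is the pose to reach, as a shift and turn from the pose commanded when the call began, along the tool's axes at that moment; what a row does not reach only later rows make up. A row lasts 1/10 s, in which the tool goes at most 50 mm and 8.59 degrees, less where a joint would pass 70% of its speed; a pose out of reach is approached as far as the arm can. A call with a gripper value outside its range is refused whole. The fingers move at their own pace and stop on an object; "squeeze" is the grip in N (left out, the last holds). Time passes only in rows, so rows that repeat a pose let the fingers close. It gives the time, the measured TCP pose, the force, the opening and the grip force at its end, in the units of the state.
- get_obs(): the state, without advancing time (a new reading comes with each control period).
- get_image(name): name is "scene" or "top" or "wrist"; returns a dict with "image" (384x512x3 uint8, red, green, blue), "K" (3x3 intrinsics, pixels), "k1" (the pictures are not rectified: a ray, as slopes to the right and down, at radius r is drawn at 1 + k1 r^2 times it, then the intrinsics apply), "R" (3x3) and "t" (3): a world point X has camera coordinates R X + t. Camera axes: x right, y down, z forward; pixel columns grow to the right and rows downward; lengths in m; the calibration is good to about 2 mm. A picture is of the moment at which its call begins. There is no depth.
- job_done(): hands the job in; it is judged then, once.
The state is a dict: "time": time; "joint_pos": joint angles; "qvel": joint speeds; "effort": joint torques, N m; "eef_pos": TCP position; "orientation": TCP orientation; "force": force on the tool from outside, world axes, zero at the start; "torque": the same for the moment, N m; "gripper_width": finger opening in m; "grasp_force": force on a finger pad.
Only numpy, scipy, OpenCV 4.12 (cv2) and the standard library are available. Lean on these libraries where they do the work, as an engineer would, in place of code of your own. Each camera call takes 0.05 s, during which the arm holds its last target. There are 200 camera calls.

## Task

Put the four finishing tools back in their fitted trays: the block plane, the red rubber sanding block, the steel try square and the round wax tin each go in the tray whose recess is cut to its shape, lying flat and turned to fit, right down on the recess floor. Leave the white coaster that lies among the tools, with a router bit on it, where it is.

Things in the scene. Friction and masses are not known exactly. Their poses are not given: they have to be found in the camera images.
- plane: Small block plane on its sole: dark steel body, brass cap, dark wooden knob at the rounded toe (+x). 140 mm long (x), 44 wide (y), 43 high. Origin mid-sole. Side cheeks, 44 mm over their outer faces, rise to 26 mm from x -50 to +34 mm: grip across them at the origin, fingertips 9 mm or more above the sole. Loose, 0.4 to 0.63 kg.
- sanding_block: Red rubber sanding block lying on its flat face: a base 115 mm (x) by 62 mm (y) and 12 mm high, on it a narrower hand grip 104 by 46 mm up to 31 mm, the top at 38 mm. Origin at the centre of its underside. Grip across the 46 mm (y) above the base, between 13 and 31 mm up. Loose, about 0.22 kg.
- wax_tin: Round aluminium tin with a lid, closed, standing upright: 60 mm across the lid (upper 12 mm), 58 mm below it, 28 mm high. Origin at the centre of its underside. Loose, about 0.11 kg.
- try_square: Steel try square lying flat, an L; origin at the underside, centre of the L's bounding rectangle (90 mm x by 80 mm y). Stock 90 (x) by 20 (y) by 22 mm high, centred at x 0, y -30 mm: grip its middle across y. Blade 20 mm wide, 3 mm thick, x +25 to +45, y -20 to +40 mm, 9.5 to 12.5 mm up. Loose, 0.3 kg.
- plane_tray: Fixed plywood tray, 172 (x) by 112 (y) by 9 mm high; origin at the centre of its underside. Recess 6 mm deep, grey felt floor 3 mm up: a long rectangle, 156 mm (x) by 60 mm (y), centred: for the plane, either way round. 8 mm free round the tool: no room for fingers below the rim.
- block_tray: Fixed plywood tray, 172 (x) by 112 (y) by 9 mm high; origin at the centre of its underside. Recess 6 mm deep, grey felt floor 3 mm up: a broad rectangle, 131 mm (x) by 78 mm (y), centred: for the sanding block, either way round. 8 mm free round the tool: no room for fingers below the rim.
- tin_tray: Fixed plywood tray, 172 (x) by 112 (y) by 9 mm high; origin at the centre of its underside. Recess 6 mm deep, grey felt floor 3 mm up: a circle 76 mm across, centred: for the wax tin. 8 mm free round the tool: no room for fingers below the rim.
- square_tray: Fixed plywood tray, 172 (x) by 112 (y) by 9 mm high; origin at the centre of its underside. Recess 6 mm deep, grey felt floor 3 mm up: an L, fits one way: square's origin and axes on the tray's. Stock trough 106 (x) by 36 mm (y), centre x 0, y -30; blade trough x 17 to 53, y -12 to 48 mm. 8 mm free round the tool: no room for fingers below the rim.
- coaster_a: White round ceramic coaster, 92 mm across and 8 mm thick, loose, with a steel router bit (about 20 mm thick, 56 mm long) lying on it; origin at the centre of its underside. Not to be moved. It lies in the row of tools (a second one, farther back, is not listed).
Things that resemble listed ones, but are neither listed nor needed, are in the scene too. What is shaped like the try_square but turquoise is not meant.

How it is judged:
At the end, for the whole second after the job is handed in: Each tool lies at rest in its own tray: origins within 13 mm seen from above, its underside on the recess floor (under 6 mm over the tray's underside, not on the 9 mm rim), tilt under 0.06 rad, long axis within 0.22 rad of the tray's (not the tin) (horizontal distance between plane and plane_tray below 0.013 m and z of plane in the frame of plane_tray below 0.006 m and angle between each of plane, sanding_block, wax_tin, try_square's own z axis and vertical below 0.06 rad and linear speed of each of plane, sanding_block, wax_tin, try_square below 0.02 m/s and angle between the x axis of plane and the x axis of plane_tray, either way round below 0.22 rad and horizontal distance between sanding_block and block_tray below 0.013 m and z of sanding_block in the frame of block_tray below 0.006 m and angle between the x axis of sanding_block and the x axis of block_tray, either way round below 0.22 rad and horizontal distance between wax_tin and tin_tray below 0.013 m and z of wax_tin in the frame of tin_tray below 0.006 m and horizontal distance between try_square and square_tray below 0.013 m and z of try_square in the frame of square_tray below 0.006 m and angle between the x axis of try_square and the x axis of square_tray, either way round below 0.22 rad); the robot touches nothing.
It fails at once if the coaster among the tools is shifted by more than 20 mm (distance of coaster_a from where it was at the start of the episode above 0.02 m).
It also fails if it takes over 115 s, if anything falls off the work surface, if the arm or the gripper's body presses on something with over 40 N, if the wrist force passes 120 N, or if a joint passes its speed limit or range.

## Working session

There is one attempt and no reset: what is moved stays moved. The work goes in short steps, Python scripts to look and compute and a tool call to move; the robot and the scene stay as the last step left them, time stands still between calls to the robot, and variables do not carry over. Pictures are saved under pics/ and viewed, at most 14 in all, crops included, and the job is handed in when it is done.

Besides the shell and the picture viewer there is one more tool, called after ">>>" in YAML: its name, and indented under it one key for each argument. servo_tool: Moves the arm, as the interface text tells. Its arguments: {"type":"object","properties":{"moves":{"type":"string"},"squeeze":{"type":"number"}},"required":["moves"]}

```bash
mkdir -p pics; ls; python3 - <<'E'
from rig import *
import cv2
for n in("scene","top"):
    d=get_image(n); cv2.imwrite(f"pics/{n}0.png",cv2.resize(d["image"][:,:,::-1],(800,600),interpolation=cv2.INTER_CUBIC))
    print(n,d["K"],d["k1"],d["R"],d["t"])
print(get_obs())
E
```

```text
pics
scene [[481.01871063   0.         254.13770911]
 [  0.         481.01871063 198.48635399]
 [  0.           0.           1.        ]] -0.19580578963077142 [[-0.42649007  0.90436013  0.01545918]
 [ 0.73416654  0.35610979 -0.57808763]
 [-0.52830457 -0.23519902 -0.81582823]] [ 0.19563071 -0.3501974   1.72592922]
top [[400.56062287   0.         246.77015151]
 [  0.         400.56062287 196.89164644]
 [  0.           0.           1.        ]] -0.11370394920765438 [[-2.73047781e-02 -9.99618405e-01 -4.18251591e-03]
 [-9.83137370e-01  2.76109660e-02 -1.80772084e-01]
 [ 1.80818586e-01 -8.23953943e-04 -9.83516121e-01]] [0.01669887 0.51871985 1.05195935]
{'time': 0.1, 'joint_pos': array([ 1.10292819e+00,  8.79255965e-02,  1.37208131e+00, -3.62573920e-05,
        1.68358919e+00, -1.03111885e-01]), 'qvel': array([ 1.26394350e-03, -2.05768787e-03, -3.25360710e-03,  9.79587871e-05,
        5.18841278e-04,  1.50435618e-03]), 'effort': array([ 1.74296743e-03, -3.41248047e+01, -3.03303659e+01,  7.19314325e-02,
        3.04017670e-02, -1.14107961e-04]), 'eef_pos': array([0.19599976, 0.51337319, 0.20440796]), 'orientation': array([-2.64825935e-04,  1.81370665e-01,  9.83414296e-01, -9.66248532e-04]), 'force': array([0.23609444, 0.14262736, 0.81479791]), 'torque': array([ 0.00876856, -0.00809499,  0.03250524]), 'grasp_force': 0.0, 'gripper_width': 0.0937670442382503}
```

View pics/top0.png

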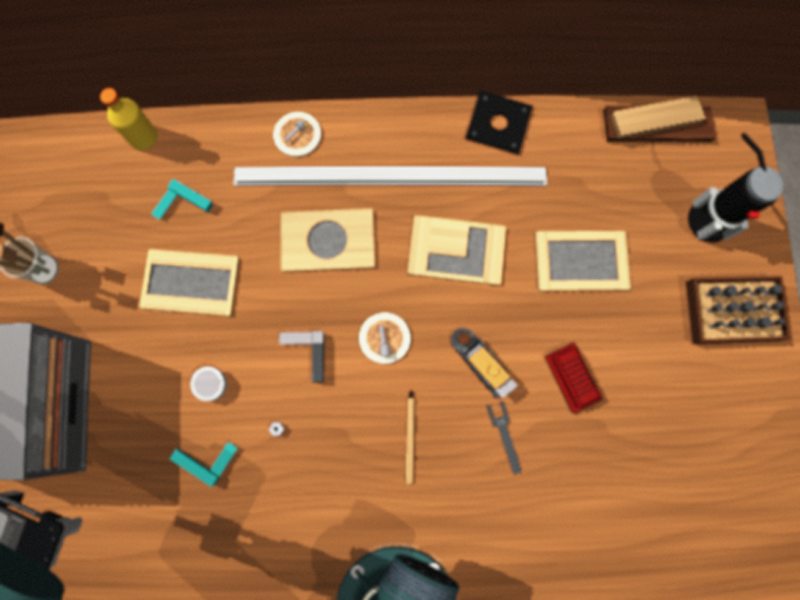

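View pics/scene0.png

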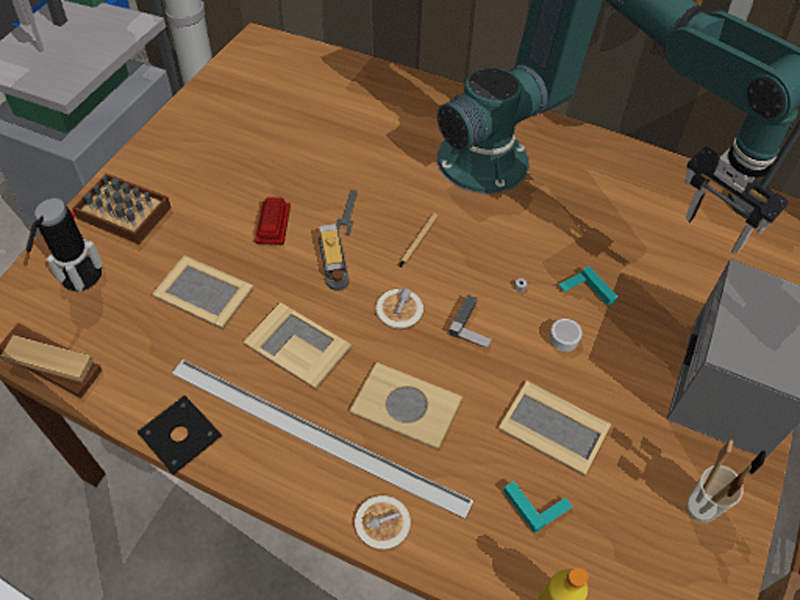

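The top view shows the tools in a row: 
- tin (207,384)
- steel square (308,350)
- coaster_a (384,338)
- plane (483,362)
- red block (574,377)

The trays sit behind them:
- plane (190,282)
- tin (327,240)
- square (457,250)
- block (583,261)

Lookalikes:
- turquoise squares (182,200) and (205,465)
- small nut (277,429), not the tin
- sanding board at back right (660,118)
- second coaster (297,133)

I choose by colour and shape, and check in one close crop.

```bash
python3 - <<'E'
from rig import *
import cv2
d=get_image("top")["image"][:,:,::-1]
cv2.imwrite("pics/c1.png",cv2.resize(d[125:285,80:400],(800,400),interpolation=cv2.INTER_CUBIC))
E
```

```text
(no output)
```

View pics/c1.png

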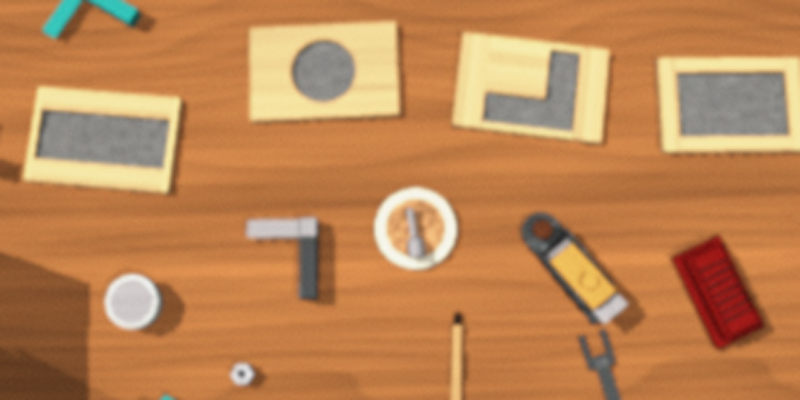

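The crop confirms the choices. The square's dark stock runs down from (308,218) to (308,299), and its light blade goes left to (247,228). So its x axis is about world +x, while its tray's x axis is about world −y.

```bash
cat > h.py <<'E'
from rig import *
import numpy as np, cv2
from scipy.spatial.transform import Rotation as Rt
def w(d,uv,z):
    "pixels (n,2) -> world points at height z"
    n=cv2.undistortPoints(np.float64(uv).reshape(-1,1,2),d["K"],np.array([d["k1"],0,0,0.]))[:,0]
    r=np.c_[n,np.ones(len(n))]@d["R"]; c=-d["R"].T@d["t"]
    z=np.broadcast_to(z,len(n))
    return c+r*((z-c[2])/r[:,2])[:,None]
def px(d,P):
    P=np.float64(P).reshape(-1,3)
    return cv2.projectPoints(P,cv2.Rodrigues(d["R"])[0],d["t"],d["K"],np.array([d["k1"],0,0,0.]))[0][:,0]
def go(x,y,z,close):
    "shift (cm) and turn (deg) for TCP target; close = world direction (deg) of the closing line"
    o=get_obs(); q=o["orientation"]; R=Rt.from_quat([q[1],q[2],q[3],q[0]]).as_matrix()
    s=R.T@(np.array([x,y,z])-o["eef_pos"])*100
    cur=np.degrees(np.arctan2(R[1,1],R[0,1])); t=(cur-close+90)%180-90
    print("shift cm",s.round(2),"turn",round(t,1),"or",round(t-np.sign(t)*180,1),"| j6",o["joint_pos"][5].round(2),"closedir",cur.round(1),"tiltz",R[:,2].round(3),"t",o["time"])
E
python3 - <<'E'
from h import *
d=get_image("top"); f=lambda p:np.array(p)/2.5+[80,125]
def rect(n,p,z):
    P=w(d,f(p),z)[:,:2]; e=[np.linalg.norm(P[i]-P[i-1])*1e3 for i in range(4)]
    a=P[1]-P[0]+P[2]-P[3]; b=P[3]-P[0]+P[2]-P[1]
    print(n,P.mean(0).round(4),"sides",np.round(e),"dirs",*[np.degrees(np.arctan2(v[1],v[0])).round(1) for v in(a,b)])
rect("planetray",[(37,87),(182,97),(169,192),(23,181)],.009)
rect("tintray",[(249,28),(397,21),(400,115),(250,120)],.009)
rect("sqtray",[(462,33),(609,47),(603,142),(453,126)],.009)
rect("blocktray",(np.array([(536,231),(628,231),(630,290),(539,291)])/1.5625-[80,125])*2.5,.009)
rect("blockrec",[(678,72),(785,71),(789,134),(681,135)],.006)
rect("stock",[(300,218),(317,218),(317,299),(300,299)],.022)
rect("sand",[(672,258),(718,237),(764,327),(722,349)],.012)
print("tin",w(d,f([(132,301)]),.028),"tinrec",w(d,f([(323,71)]),.006),"coaster",w(d,f([(416,228)]),.008),"plane ends",w(d,f([(529,215),(612,318)]),.02))
E
```

```text
planetray [0.5846 0.3663] sides [113. 175. 113. 174.] dirs -95.9 173.7
tintray [0.6583 0.107 ] sides [112. 174. 114. 173.] dirs -89.4 -179.3
sqtray [ 0.6321 -0.1339] sides [113. 173. 115. 173.] dirs -97.5 172.7
blocktray [ 0.6052 -0.3695] sides [115. 177. 114. 172.] dirs -91.0 177.2
blockrec [ 0.6076 -0.3703] sides [ 76. 129.  76. 129.] dirs -90.8 178.0
stock [0.4384 0.1251] sides [90. 19. 90. 19.] dirs -91.5 179.4
sand [ 0.3873 -0.3332] sides [115.  59. 113.  55.] dirs -66.9 -155.3
tin [[0.39501834 0.32114571 0.028     ]] tinrec [[0.65852392 0.10826573 0.006     ]] coaster [[0.47090103 0.0048532  0.008     ]] plane ends [[ 0.48035211 -0.12200777  0.02      ]
 [ 0.36283966 -0.20869165  0.02      ]]
```

```bash
python3 - <<'E'
from h import *
d=get_image("scene"); print(w(d,np.array([(670,412),(770,450)])/1.5625,0.))
d=get_image("wrist"); o=get_obs(); q=o["orientation"]; R=Rt.from_quat([q[1],q[2],q[3],q[0]]).as_matrix()
print("cam in tool cm",R.T@(-d["R"].T@d["t"]-o["eef_pos"])*100, (d["R"]@R).round(2), d["K"][0])
go(.20,.321,.20,90); go(.395,.321,.12,90)
E
```

```text
[[0.46208628 0.56110823 0.        ]
 [0.4592844  0.76329809 0.        ]]
cam in tool cm [  7.87867293   0.11175811 -17.90130666] [[ 0.    1.    0.  ]
 [-0.96  0.   -0.26]
 [-0.26 -0.    0.96]] [317.28125752   0.         252.73016411]
shift cm [ -7.23 -17.86   0.52] turn -20.9 or 159.1 | j6 -0.1 closedir 69.1 tiltz [-0.    -0.001 -1.   ] t 0.3
shift cm [-25.45 -10.9    8.51] turn -20.9 or 159.1 | j6 -0.1 closedir 69.1 tiltz [-0.    -0.001 -1.   ] t 0.3
```

>>> servo_tool:
  moves: "1 -2 -4.5 0 -5; 1 -4 -9 0 -10; 1 -6 -14 0 -15; 1 -11 -16 1 -21; 1 -16 -14 3 -21; 1 -21 -12.5 5 -21; 1 -25.5 -10.9 6 -21; 1 -25.5 -10.9 6 -21"
  squeeze: 20

```text
time: 1.1
eef_pos: [0.3984, 0.3194, 0.1433]
orientation: [-0.001, 0.001, 1.0, -0.001]
force: [-0.4, 1.0, -0.2]
gripper_width: 0.094
grasp_force: 0.0
```

```bash
python3 - <<'E'
from h import *
d=get_image("wrist"); im=d["image"][:,:,::-1].copy(); cv2.imwrite("pics/w1.png",im)
print(px(d,[[.395,.321,.028]])); go(.395,.321,.014,90); print(get_obs()["eef_pos"])
E
```

```text
[[252.83057163 187.39403464]]
shift cm [ 0.42  0.2  12.89] turn -0.1 or 179.9 | j6 -1.0 closedir 89.9 tiltz [-0.001 -0.002 -1.   ] t 1.15
[0.39930995 0.31934858 0.14291489]
```

View pics/w1.png

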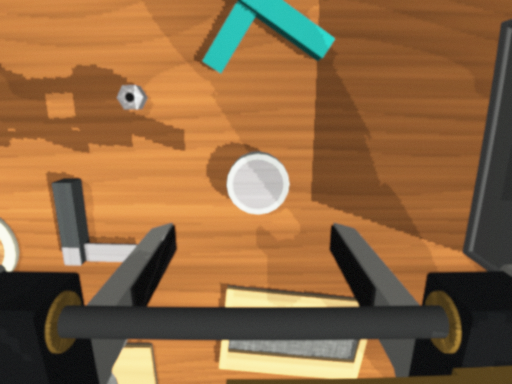

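The wrist view shows the tin at (258,183), while I predicted (253,187). That puts it at about (0.392, 0.325).

>>> servo_tool:
  moves: "1 0.7 0.55 3 0; 1 0.7 0.55 7 0; 1 0.7 0.55 10.5 0; 1 0.7 0.55 13 0; 1 0.7 0.55 13 0; 0.3 0.7 0.55 13 0; 0.3 0.7 0.55 13 0; 0.3 0.7 0.55 13 0"
  squeeze: 15

```text
time: 1.95
eef_pos: [0.3899, 0.3275, 0.0178]
orientation: [0.002, -0.001, 1.0, 0.001]
force: [0.4, 0.4, 0.7]
gripper_width: 0.0732
grasp_force: 0.0
```

>>> servo_tool:
  moves: "0.3 0 0 0 0; 0.3 0 0 0 0; 0.3 0 0 -2 0; 0.3 0 0 -4 0; 0.3 0 0 -7 0; 0.3 0 0 -8 0"

```text
time: 2.55
eef_pos: [0.39, 0.3276, 0.0986]
orientation: [0.002, -0.001, 1.0, 0.002]
force: [0.6, 0.4, -0.6]
gripper_width: 0.0592
grasp_force: 15.0
```

```bash
python3 - <<'E'
from h import *
go(.6583,.1075,.10,90); print(get_obs()["eef_pos"],get_obs()["gripper_width"])
E
```

```text
shift cm [-26.79 -22.06  -0.1 ] turn 0.1 or -179.9 | j6 -0.99 closedir 90.1 tiltz [ 0.004  0.003 -1.   ] t 2.55
[0.38998313 0.32762523 0.09855086] 0.05916947764240644
```

>>> servo_tool:
  moves: "0.3 -3.5 -3 0 0; 0.3 -7.5 -6 0 0; 0.3 -11.5 -9.5 0 0; 0.3 -15.5 -13 0 0; 0.3 -19.5 -16 0 0; 0.3 -23.5 -19.5 0 0; 0.3 -26.8 -22 0 0; 0.3 -26.8 -22 0 0"

```text
time: 3.35
eef_pos: [0.6602, 0.1017, 0.0924]
orientation: [-0.0, 0.002, 1.0, -0.001]
force: [-0.6, -0.3, -1.8]
gripper_width: 0.0596
grasp_force: 15.0
```

```bash
python3 - <<'E'
from h import *
d=get_image("wrist"); im=d["image"][:,:,::-1].copy(); cv2.imwrite("pics/w2.png",im)
print(px(d,[[.6583,.1075,.003],[.6583,.1075,.009]])); go(.6583,.1075,.02,90); print(get_obs()["eef_pos"])
E
```

```text
[[257.55011767 196.21114523]
 [257.63516086 198.11041871]]
shift cm [-0.04  0.33  7.27] turn -0.1 or 179.9 | j6 -1.5 closedir 89.9 tiltz [-0.003 -0.    -1.   ] t 3.4
[0.65809553 0.1042109  0.09270755]
```

View pics/w2.png

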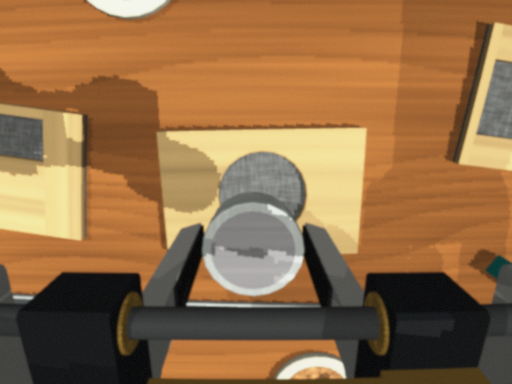

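```bash
python3 - <<'E'
from h import *
d=get_image("wrist");o=get_obs();print(px(d,o["eef_pos"]+[0,0,.012]),o["eef_pos"]); print(w(d,[(262,193)],.006),w(d,[(253,245)],.105)); go(.657,.1095,.02,90)
E
```

```text
[[252.67997526 245.96949353]] [0.65681908 0.10592847 0.09326891]
[[0.65233045 0.11397744 0.006     ]] [[0.65633977 0.10611249 0.105     ]]
shift cm [-0.04  0.35  7.33] turn -0.0 or 180.0 | j6 -1.5 closedir 90.0 tiltz [-0.003  0.    -1.   ] t 3.45
```

>>> servo_tool:
  moves: "0.3 0.3 0.6 2 0; 0.3 0.3 0.6 4 0; 0.3 0.3 0.6 5 0; 0.3 0.3 0.6 6 0; 0.3 0.3 0.6 6.5 0; 0.3 0.3 0.6 6.9 0; 0.3 0.3 0.6 6.9 0"

```text
time: 4.15
eef_pos: [0.6539, 0.1131, 0.0265]
orientation: [0.0, -0.001, 1.0, 0.0]
force: [-0.1, -0.6, -1.4]
gripper_width: 0.0596
grasp_force: 15.0
```

```bash
python3 - <<'E'
from h import *
d=get_image("wrist"); im=d["image"][:,:,::-1].copy(); cv2.imwrite("pics/w3.png",im[100:384,100:420])
o=get_obs();print(o["eef_pos"],o["force"])
E
```

```text
[0.65419526 0.11300991 0.02692835] [-0.30040756 -0.01700765 -0.77427583]
```

View pics/w3.png

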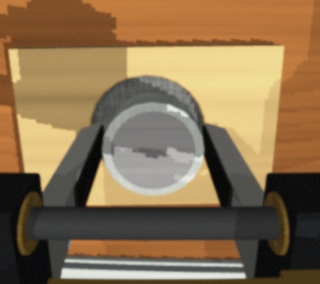

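```bash
python3 - <<'E'
from h import *
d=get_image("wrist");o=get_obs();print(o["eef_pos"],w(d,[(247.5,175),(193,215),(304,215)],.009),"tin top",w(d,[(254,248)],.0385)); go(.656,.1085,.02,90)
E
```

```text
[0.65443908 0.11298234 0.02724251] [[0.61801549 0.11137597 0.009     ]
 [0.64492488 0.07545528 0.009     ]
 [0.64478205 0.14845028 0.009     ]] tin top [[0.65459304 0.11549329 0.0385    ]]
shift cm [-0.15 -0.45  0.72] turn 0.1 or -179.9 | j6 -1.49 closedir 90.1 tiltz [ 0.001  0.    -1.   ] t 4.25
```

>>> servo_tool:
  moves: "0.3 -0.15 -0.4 0 0; 0.3 -0.15 -0.4 0.4 0; 0.3 -0.15 -0.4 0.7 0; 0.3 -0.15 -0.4 0.9 0; 0.3 -0.15 -0.4 0.9 0"

```text
time: 4.75
eef_pos: [0.6558, 0.1087, 0.0195]
orientation: [0.001, -0.001, 1.0, -0.0]
force: [-3.2, -0.9, 6.6]
gripper_width: 0.0595
grasp_force: 15.0
```

>>> servo_tool:
  moves: "0.8 0 0 0 0; 0.8 0 0 0 0; 0.8 0 0 0 0; 0.8 0 0 -3 0; 0.8 0 0 -7 0; 0.8 0 0 -10 0; 0.8 5 0 -10 0; 0.8 5 0 -10 0"

```text
time: 5.55
eef_pos: [0.5985, 0.109, 0.1144]
orientation: [-0.005, -0.001, 1.0, -0.0]
force: [0.6, -0.3, -0.3]
gripper_width: 0.0748
grasp_force: 0.0
```

```bash
python3 - <<'E'
from h import *
go(.4384,.1251,.13,90)
E
```

```text
shift cm [16.02  1.65 -1.39] turn 0.1 or -179.9 | j6 -1.49 closedir 90.1 tiltz [-0.01 -0.   -1.  ] t 5.55
```

>>> servo_tool:
  moves: "0.6 4 0.5 -0.5 0; 0.6 8 1 -1 0; 0.6 12 1.5 -1 0; 0.6 16 1.6 -1 0; 0.6 16.4 1.6 -1 0; 0.6 16.4 1.6 -1 0; 0.6 16.4 1.6 -1 0"

```text
time: 6.25
eef_pos: [0.4427, 0.1246, 0.1279]
orientation: [0.001, -0.001, 1.0, 0.0]
force: [0.2, 0.1, -0.1]
gripper_width: 0.0564
grasp_force: 0.0
```

```bash
python3 - <<'E'
from h import *
d=get_image("wrist"); im=d["image"][:,:,::-1].copy(); cv2.imwrite("pics/w4.png",im)
print(px(d,[[.4384,.1251,.022],[.4834,.1151,.022],[.3934,.1151,.022]])); go(.4384,.1251,.012,90); o=get_obs();print(o["eef_pos"],np.abs(o["qvel"]).max())
E
```

```text
[[251.39211618 188.6258248 ]
 [241.02003472 233.67733904]
 [240.20258975 139.75391005]]
shift cm [ 0.46  0.05 11.57] turn 0.1 or -179.9 | j6 -1.42 closedir 90.1 tiltz [ 0.001  0.    -1.   ] t 6.3
[0.44284043 0.12454661 0.12774367] 0.01154405387071533
```

View pics/w4.png

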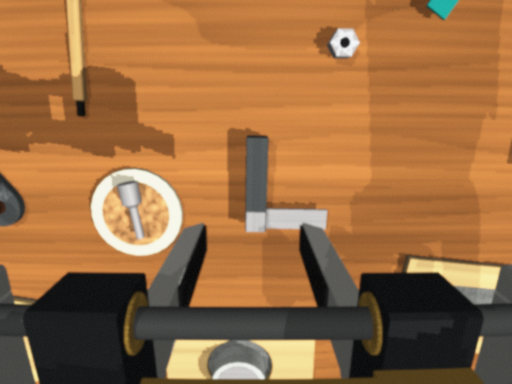

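The stock shows at (257,136)–(256,231), about 2.5 mm from the prediction, and it is square to the fingers. Gripping now.

>>> servo_tool:
  moves: "0.6 0.7 0.25 4 0; 0.6 0.7 0.25 8 0; 0.6 0.7 0.25 10.5 0; 0.6 0.7 0.25 11.8 0; 0.6 0.7 0.25 11.8 0; 0.6 0.7 0.25 11.8 0; 0 0.7 0.25 11.8 0; 0 0.7 0.25 11.8 0"
  squeeze: 35

```text
time: 7.1
eef_pos: [0.4359, 0.1273, 0.0112]
orientation: [0.002, -0.001, 1.0, 0.0]
force: [0.4, -0.3, 0.9]
gripper_width: 0.0434
grasp_force: 0.0
```

>>> servo_tool:
  moves: "0 0 0 0 0; 0 0 0 0 0; 0 0 0 0 0; 0 0 0 -3 0; 0 0 0 -7 0; 0 0 0 -9 0; 0 0 0 -9 0"

```text
time: 7.8
eef_pos: [0.4365, 0.1275, 0.1025]
orientation: [0.003, -0.001, 1.0, 0.001]
force: [-1.3, -0.4, -3.8]
gripper_width: 0.0195
grasp_force: 35.0
```

```bash
python3 - <<'E'
from h import *
a=np.radians(-97.5); t=np.array([.632,-.134]); x=np.array([np.cos(a),np.sin(a)]); y=np.array([-x[1],x[0]])
p=t-.03*y; print(p); go(*p,.10,-7.5)
E
```

```text
[ 0.60225665 -0.13008421]
shift cm [-16.53 -25.78   0.33] turn -82.4 or 97.6 | j6 -1.41 closedir 90.1 tiltz [ 0.007  0.001 -1.   ] t 7.8
```

>>> servo_tool:
  moves: "0 -2.5 -4 0 8; 0 -5 -8 0 16; 0 -7.5 -12 0 24; 0 -10 -16 0 32; 0 -12.5 -20 0 40; 0 -15 -23.5 0 48; 0 -16.5 -25.8 0 56; 0 -16.5 -25.8 0 64"

```text
time: 8.6
eef_pos: [0.5998, -0.134, 0.0955]
orientation: [-0.002, 0.533, 0.846, -0.001]
force: [-0.7, 0.0, -2.9]
gripper_width: 0.0198
grasp_force: 35.0
```

>>> servo_tool:
  moves: "0 0 0 0 8; 0 0 0 0 16; 0 0 0 0 24; 0 0 0 0 32; 0 0 0 0 33.5; 0 0 0 0 33.5; 0 0 0 0 33.5"

```text
time: 9.3
eef_pos: [0.5993, -0.1304, 0.0982]
orientation: [-0.001, 0.751, 0.661, -0.0]
force: [0.8, -0.2, -3.4]
gripper_width: 0.0196
grasp_force: 35.0
```

```bash
python3 - <<'E'
from h import *
d=get_image("wrist"); im=d["image"][:,:,::-1].copy(); cv2.imwrite("pics/w5.png",im)
a=np.radians(-97.5); t=np.array([.632,-.134]); x=np.array([np.cos(a),np.sin(a)]); y=np.array([-x[1],x[0]])
L=[(-53,-48),(53,-48),(53,48),(17,48),(17,-12),(-53,-12)]
for u,v in L: print((u,v),px(d,[*(t+u*.001*x+v*.001*y),.009])[0].round())
p=t-.03*y; go(*p,.02,-7.5);o=get_obs(); print(o["eef_pos"])
E
```

```text
(-53, -48) [237. 137.]
(53, -48) [238. 253.]
(53, 48) [341. 253.]
(17, 48) [345. 216.]
(17, -12) [278. 216.]
(-53, -12) [280. 137.]
shift cm [0.07 0.28 7.86] turn 0.2 or -179.8 | j6 -0.18 closedir -7.3 tiltz [-0.001  0.001 -1.   ] t 9.35
[ 0.59947681 -0.13045182  0.09862754]
```

View pics/w5.png

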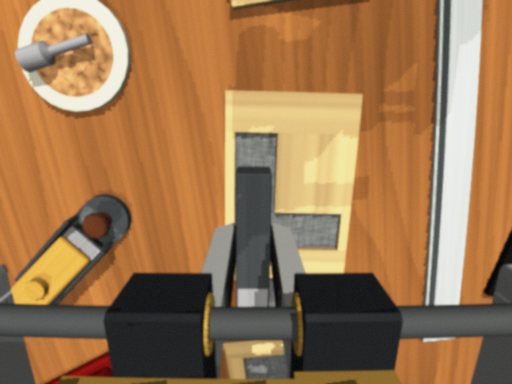

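```bash
python3 - <<'E'
from h import *
d=get_image("wrist");o=get_obs();e=o["eef_pos"]; x=np.array([np.cos(np.radians(-97.4)),np.sin(np.radians(-97.4)),0])
for u in(-.045,0,.045): print(px(d,e+u*x+[0,0,.0115]))
print(e, w(d,[(237,133),(279,133)],.009))
a=w(d,[(237,133),(279,133),(338,249),(340,214)],.009); b=w(d,[(237,137),(280,137),(341,253),(345,216)],.009); print((a-b)[:,:2]*1000)
E
```

```text
[[256.06143237 170.87699612]]
[[255.70925348 247.87305905]]
[[255.38912185 314.76094211]]
[ 0.59961526 -0.13053758  0.09896474] [[ 0.59203492 -0.07207344  0.009     ]
 [ 0.6268859  -0.07652808  0.009     ]]
[[ 0.46222993  3.2859489 ]
 [-0.4785827   3.40559222]
 [-2.57504815  4.44500428]
 [-4.39086846  2.48544326]]
```

>>> servo_tool:
  moves: "0 0.17 0.28 2 0; 0 0.17 0.28 4 0; 0 0.17 0.28 6 0; 0 0.17 0.28 6.9 0; 0 0.17 0.28 6.9 0; 0 0.17 0.28 6.9 0"

```text
time: 10.0
eef_pos: [0.6034, -0.1295, 0.0312]
orientation: [0.0, 0.751, 0.66, 0.0]
force: [-0.1, -0.6, -2.6]
gripper_width: 0.0199
grasp_force: 35.0
```

```bash
python3 - <<'E'
from h import *
d=get_image("wrist"); im=d["image"][:,:,::-1].copy(); cv2.imwrite("pics/w6.png",cv2.resize(im[90:330,160:400],None,fx=2.5,fy=2.5,interpolation=cv2.INTER_CUBIC))
o=get_obs();print(o["eef_pos"],o["force"])
E
```

```text
[ 0.60379133 -0.12957111  0.03187056] [ 0.00430426 -0.08265427 -2.65473086]
```

View pics/w6.png

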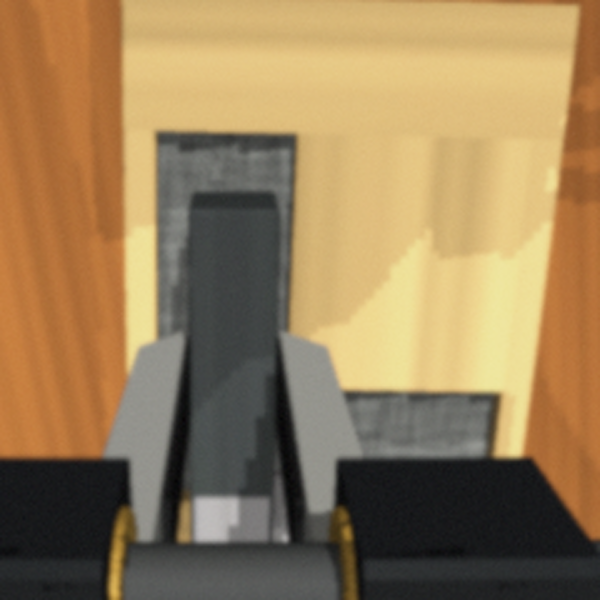

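```bash
python3 - <<'E'
from h import *
d=get_image("wrist");e=get_obs()["eef_pos"]
print(e,w(d,[(160+226/2.5,90+134/2.5)],.009),w(d,[(160+233/2.5,90+193/2.5)],e[2]-.0105),w(d,[(160+233/2.5,90+208/2.5)],e[2]+.0115))
E
```

```text
[ 0.6039623  -0.1296284   0.03217855] [[ 0.60800699 -0.07404294  0.009     ]] [[ 0.60807238 -0.08695841  0.02167855]] [[ 0.60808752 -0.08608979  0.04367855]]
```

>>> servo_tool:
  moves: "0 0.4 -0.2 0.2 0; 0 0.4 -0.2 0.7 0; 0 0.4 -0.2 1.2 0; 0 0.4 -0.2 1.6 0; 0 0.4 -0.2 1.9 0; 0 0.4 -0.2 1.9 0"

```text
time: 10.7
eef_pos: [0.601, -0.1249, 0.0128]
orientation: [-0.0, 0.751, 0.66, -0.0]
force: [-3.3, 0.7, 5.0]
gripper_width: 0.0195
grasp_force: 35.0
```

>>> servo_tool:
  moves: "0.45 0 0 0 0; 0.45 0 0 0 0; 0.45 0 0 0 0; 0.45 0 0 -3 0; 0.45 0 0 -7 0; 0.6 0 0 -10 0; 0.8 0 0 -11 0; 0.9 0 0 -11 0"

```text
time: 11.5
eef_pos: [0.6025, -0.1255, 0.1233]
orientation: [0.002, 0.751, 0.66, 0.001]
force: [-0.3, -0.1, -0.3]
gripper_width: 0.0628
grasp_force: 0.0
```

```bash
python3 - <<'E'
from h import *
d=get_image("wrist"); im=d["image"][:,:,::-1].copy(); cv2.imwrite("pics/w7.png",im)
go(.4216,-.1653,.12,-53.6)
E
```

```text
shift cm [ -6.3  -17.31   0.1 ] turn 46.2 or -133.8 | j6 -0.17 closedir -7.4 tiltz [ 0.  0. -1.] t 11.55
```

View pics/w7.png

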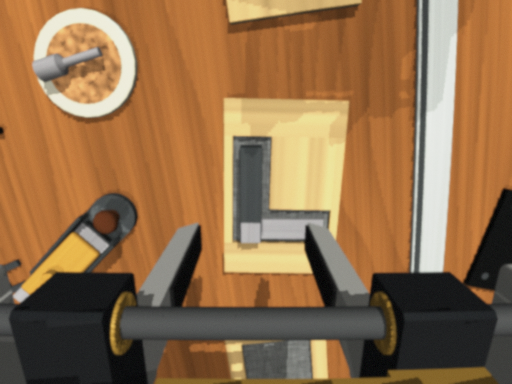

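The square lies inside its L recess with a felt margin all round. Next is the plane.

>>> servo_tool:
  moves: "0.9 -1 -2.5 0 6; 0.9 -2 -5 0 12; 0.9 -3 -8 0 18; 0.9 -4 -11 0 24; 0.9 -5 -14 0 32; 0.9 -6.3 -17.3 0 40; 0.9 -6.3 -17.3 0 46; 0.9 -6.3 -17.3 0 46"

```text
time: 12.35
eef_pos: [0.4197, -0.1648, 0.1189]
orientation: [-0.002, 0.95, 0.314, -0.001]
force: [-0.7, 1.0, -0.1]
gripper_width: 0.0846
grasp_force: 0.0
```

>>> servo_tool:
  moves: "0.9 0 0 0 0; 0.9 0 0 0 0"

```text
time: 12.55
eef_pos: [0.4217, -0.1649, 0.1204]
orientation: [-0.001, 0.949, 0.315, -0.001]
force: [0.7, -0.6, 0.8]
gripper_width: 0.0849
grasp_force: 0.0
```

```bash
python3 - <<'E'
from h import *
d=get_image("wrist"); im=d["image"][:,:,::-1].copy(); cv2.imwrite("pics/w8.png",im)
go(.4216,-.1653,.012,-53.6); print(get_obs()["eef_pos"])
u=np.array([np.cos(np.radians(36.4)),np.sin(np.radians(36.4))])
for s in(-.07,0,.07): print(px(d,[*(np.array([.4216,-.1653])+s*u),.02]))
E
```

```text
shift cm [-0.04  0.03 10.87] turn 0.3 or -179.7 | j6 0.43 closedir -53.3 tiltz [-0.001  0.001 -1.   ] t 12.6
[ 0.42187525 -0.16495338  0.12068579]
[[254.96805597 262.95450068]]
[[255.54938509 193.7106689 ]]
[[256.19491005 115.06039467]]
```

View pics/w8.png

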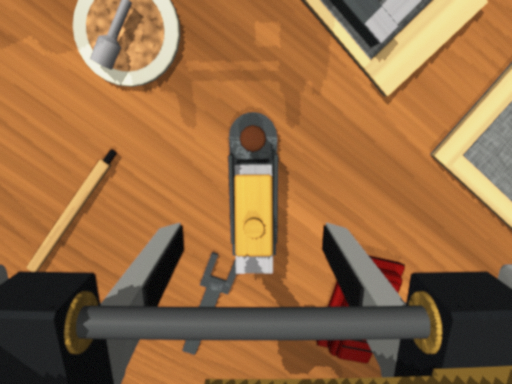

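The plane runs straight from (253,112) to (253,272), within 3 mm of the estimate. I can grip it directly; the fork tool at (215,290) is clear.

>>> servo_tool:
  moves: "0.75 0 -0.1 3 0; 0.75 0 -0.1 7 0; 0.75 0 -0.1 9.5 0; 0.75 0 -0.1 10.7 0; 0.75 0 -0.1 10.7 0; 0.75 0 -0.1 10.7 0; 0.2 0 -0.1 10.7 0; 0.2 0 -0.1 10.7 0"
  squeeze: 45

```text
time: 13.4
eef_pos: [0.4223, -0.1651, 0.0161]
orientation: [0.001, 0.949, 0.314, 0.001]
force: [0.6, -0.2, 0.3]
gripper_width: 0.0577
grasp_force: 0.0
```

>>> servo_tool:
  moves: "0.2 0 0 0 0; 0.2 0 0 0 0; 0.2 0 0 0 0; 0.2 0 0 -2.5 0; 0.2 0 0 -6 0; 0.2 0 0 -9 0; 0.2 0 0 -9.5 0"

```text
time: 14.1
eef_pos: [0.4226, -0.1652, 0.1121]
orientation: [0.002, 0.949, 0.314, 0.002]
force: [1.1, -0.8, -5.8]
gripper_width: 0.0436
grasp_force: 45.0
```

```bash
python3 - <<'E'
from h import *
go(.5846,.3663,.105,-6.1)
E
```

```text
shift cm [ 44.69 -33.01   0.66] turn -47.3 or 132.7 | j6 0.43 closedir -53.4 tiltz [ 0.005 -0.002 -1.   ] t 14.1
```

>>> servo_tool:
  moves: "0.2 3 -2 0 -3; 0.2 7 -5 0 -9; 0.2 11 -8 0 -15; 0.2 15 -11 0 -21; 0.2 19 -14 0 -27; 0.2 23 -17 0 -33; 0.2 27 -20 0 -39; 0.2 30 -22 0 -44"

```text
time: 14.9
eef_pos: [0.529, 0.194, 0.1058]
orientation: [-0.002, 0.761, 0.649, -0.002]
force: [1.4, -0.7, -5.1]
gripper_width: 0.0438
grasp_force: 45.0
```

```bash
python3 - <<'E'
from h import *
go(.5846,.3663,.105,-6.1); print(get_obs()["eef_pos"])
E
```

```text
shift cm [17.89  2.78  0.04] turn -2.9 or 177.1 | j6 0.41 closedir -9.0 tiltz [-0.006 -0.    -1.   ] t 14.9
[0.52902855 0.19397467 0.10576608]
```

>>> servo_tool:
  moves: "0.2 4 0.5 0 -3; 0.2 8 1.2 0 -3; 0.2 12 2 0 -3; 0.2 15.5 2.5 0 -3; 0.2 17.3 2.6 0 -3; 0.2 17.3 2.6 0 -3; 0.2 17.3 2.6 0 -3; 0.2 17.3 2.6 0 -3"

```text
time: 15.7
eef_pos: [0.5838, 0.356, 0.1073]
orientation: [-0.0, 0.746, 0.666, -0.002]
force: [0.4, 0.4, -5.3]
gripper_width: 0.0434
grasp_force: 45.0
```

```bash
python3 - <<'E'
from h import *
go(.5846,.3663,.03,-6.1); print(get_obs()["eef_pos"])
E
```

```text
shift cm [ 1.05 -0.02  7.73] turn -0.3 or 179.7 | j6 0.58 closedir -6.4 tiltz [-0.003 -0.002 -1.   ] t 15.7
[0.58384958 0.35603075 0.10734794]
```

Lower to just over the rim and look.

>>> servo_tool:
  moves: "0.2 1 0 1 0; 0.2 1 0 3 0; 0.2 1 0 5 0; 0.2 1 0 7 0; 0.2 1 0 7.2 0; 0.2 1 0 7.2 0; 0.2 1 0 7.2 0"

```text
time: 16.4
eef_pos: [0.5867, 0.3678, 0.039]
orientation: [0.0, 0.746, 0.666, 0.001]
force: [-0.2, 1.6, -4.9]
gripper_width: 0.043
grasp_force: 45.0
```

```bash
python3 - <<'E'
from h import *
d=get_image("wrist"); im=d["image"][:,:,::-1].copy(); cv2.imwrite("pics/w9.png",cv2.resize(im[70:330,130:410],None,fx=2.14,fy=2.14,interpolation=cv2.INTER_CUBIC))
go(.5846,.3663,.03,-6.1); print(get_obs()["eef_pos"])
E
```

```text
shift cm [-0.19 -0.22  0.95] turn -0.3 or 179.7 | j6 0.59 closedir -6.4 tiltz [ 0.003  0.002 -1.   ] t 16.45
[0.5869241  0.36791352 0.03946959]
```

View pics/w9.png

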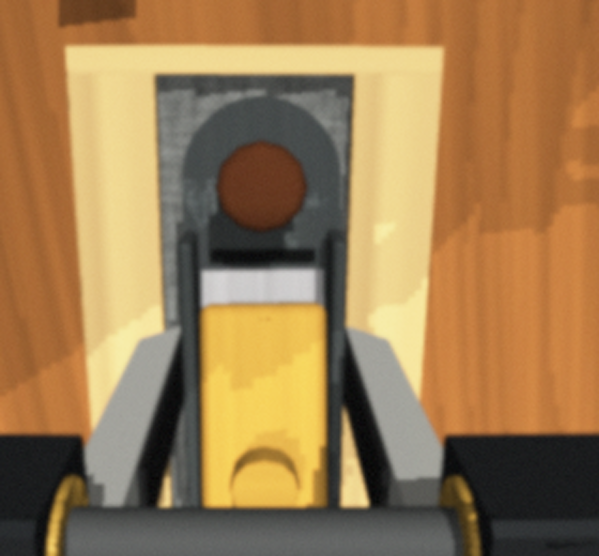

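```bash
python3 - <<'E'
from h import *
d=get_image("wrist"); s=2.14
print(w(d,[(130+255/s,70+76/s)],.009), [w(d,[(130+262/s,70+97/s)],z)[0] for z in (.024,.034,.044)],get_obs()["eef_pos"])
E
```

```text
[[0.5920738  0.44698231 0.009     ]] [array([0.59347107, 0.44101702, 0.024     ]), array([0.59347373, 0.44125774, 0.034     ]), array([0.59347639, 0.44149845, 0.044     ])] [0.5869461  0.36797333 0.03963574]
```

>>> servo_tool:
  moves: "0.2 -0.2 -0.23 0.4 0; 0.2 -0.2 -0.23 0.9 0; 0.2 -0.2 -0.23 1.4 0; 0.2 -0.2 -0.23 1.8 0; 0.2 -0.2 -0.23 2.1 0; 0.2 -0.2 -0.23 2.1 0"

```text
time: 17.1
eef_pos: [0.5829, 0.3656, 0.0182]
orientation: [-0.0, 0.745, 0.667, -0.0]
force: [-4.9, -2.0, 2.9]
gripper_width: 0.0437
grasp_force: 45.0
```

>>> servo_tool:
  moves: "0.7 0 0 0 0; 0.7 0 0 0 0; 0.7 0 0 0 0; 0.7 0 0 0 0; 0.7 0 0 -3 0; 0.7 0 0 -7 0; 0.7 0 0 -10 0; 0.7 0 0 -11 0"

```text
time: 17.9
eef_pos: [0.5855, 0.3668, 0.1317]
orientation: [0.001, 0.745, 0.667, 0.004]
force: [0.7, 0.4, 0.7]
gripper_width: 0.066
grasp_force: 0.0
```

```bash
python3 - <<'E'
from h import *
d=get_image("top"); im=d["image"]; hsv=cv2.cvtColor(im,cv2.COLOR_RGB2HSV)
m=(((hsv[...,0]<4)|(hsv[...,0]>174))&(hsv[...,1]>170)&(hsv[...,2]>60)).astype(np.uint8); m[:200]=0
n,l,st,c=cv2.connectedComponentsWithStats(m); i=1+st[1:,4].argmax(); r=cv2.minAreaRect(np.float32(np.argwhere(l==i)[:,::-1]))
P=w(d,cv2.boxPoints(r),.02); print(st[i],P.round(3)); c=P.mean(0)
cv2.imwrite("pics/t2.png",cv2.resize(im[125:285,80:400,::-1],(800,400),interpolation=cv2.INTER_CUBIC))
go(.3873,-.3332,.13,24.5)
E
```

```text
[350 220  34  44 783] [[ 0.427 -0.281  0.02 ]
 [ 0.45  -0.333  0.02 ]
 [ 0.35  -0.376  0.02 ]
 [ 0.327 -0.324  0.02 ]]
shift cm [-71.76 -11.88  -0.27] turn -30.9 or 149.1 | j6 0.59 closedir -6.4 tiltz [ 0.007  0.004 -1.   ] t 17.95
```

View pics/t2.png

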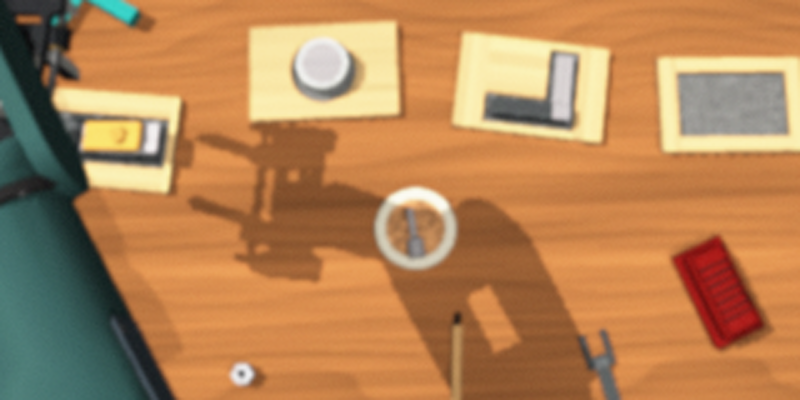

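In the top view the tin, square and plane all sit within their recesses. Only the red block is left, at about (0.388, −0.331) with yaw 24°.

```bash
python3 - <<'E'
from h import *
go(.388,-.331,.13,-66)
E
```

```text
shift cm [-71.54 -11.83  -0.27] turn 59.6 or -120.4 | j6 0.59 closedir -6.4 tiltz [ 0.007  0.004 -1.   ] t 17.95
```

>>> servo_tool:
  moves: "0.9 -4 -0.6 0 6; 0.9 -8.5 -1.4 0 12; 0.9 -13 -2.2 0 18; 0.9 -18 -3 0 24; 0.9 -23 -3.8 0 31; 0.9 -28 -4.6 0 38; 0.9 -33 -5.4 0 45; 0.9 -37 -6.1 0 53"

```text
time: 18.75
eef_pos: [0.4794, 0.0028, 0.1242]
orientation: [-0.0, 0.965, 0.261, -0.002]
force: [0.4, 0.3, -0.3]
gripper_width: 0.0846
grasp_force: 0.0
```

```bash
python3 - <<'E'
from h import *
go(.388,-.331,.12,-66)
E
```

```text
shift cm [-24.71  24.23   0.45] turn 6.3 or -173.7 | j6 0.93 closedir -59.7 tiltz [-0.003 -0.    -1.   ] t 18.75
```

>>> servo_tool:
  moves: "0.9 -3.5 3.5 0 3; 0.9 -7 7 0 6; 0.9 -10.5 10.5 0 6; 0.9 -14 14 0 6; 0.9 -17.5 17.5 0 6; 0.9 -21 20.5 0 6; 0.9 -23.5 23 0 6; 0.9 -23.5 23 0 6"

```text
time: 19.55
eef_pos: [0.3939, -0.3159, 0.124]
orientation: [-0.001, 0.978, 0.21, -0.001]
force: [-0.6, 0.5, -0.0]
gripper_width: 0.0841
grasp_force: 0.0
```

>>> servo_tool:
  moves: "0.9 0 0 0 0; 0.9 0 0 0 0"

```text
time: 19.75
eef_pos: [0.3961, -0.3114, 0.1252]
orientation: [-0.001, 0.977, 0.213, -0.0]
force: [0.9, 0.5, 1.0]
gripper_width: 0.0847
grasp_force: 0.0
```

```bash
python3 - <<'E'
from h import *
d=get_image("wrist"); im=d["image"][:,:,::-1].copy(); cv2.imwrite("pics/w10.png",im)
u=np.array([np.cos(np.radians(24)),np.sin(np.radians(24))])
for s in(-.0575,0,.0575): print(px(d,[*(np.array([.388,-.331])+s*u),.012]))
go(.388,-.331,.018,-66); print(get_obs()["eef_pos"])
E
```

```text
[[268.60821335 259.05716322]]
[[270.1157254  205.00095057]]
[[271.72883311 145.21480745]]
shift cm [-1.58  1.46 10.76] turn 0.7 or -179.3 | j6 0.36 closedir -65.3 tiltz [-0.001  0.002 -1.   ] t 19.8
[ 0.39636894 -0.31131949  0.12562218]
```

View pics/w10.png

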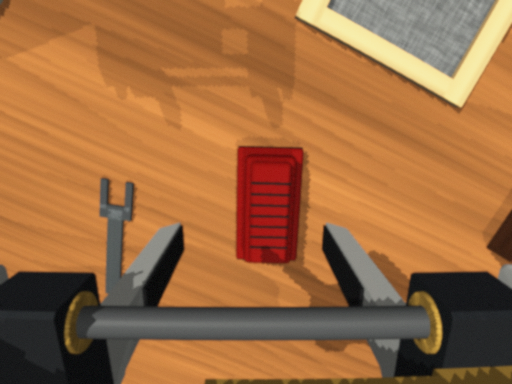

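The block's base spans (237,147)–(300,262), centred on (269,205) as predicted. Grip.

>>> servo_tool:
  moves: "0.8 -1.6 1.4 2 0; 0.8 -1.6 1.4 5 0; 0.8 -1.6 1.4 8 0; 0.8 -1.6 1.4 10 0; 0.8 -1.6 1.4 10.7 0; 0.8 -1.6 1.4 10.7 0; 0.2 -1.6 1.4 10.7 0; 0.2 -1.6 1.4 10.7 0"
  squeeze: 35

```text
time: 20.6
eef_pos: [0.3886, -0.3329, 0.0212]
orientation: [0.001, 0.977, 0.213, 0.001]
force: [-0.5, -0.2, -0.1]
gripper_width: 0.0624
grasp_force: 0.0
```

>>> servo_tool:
  moves: "0.2 0 0 0 0; 0.2 0 0 0 0; 0.2 0 0 0 0; 0.2 0 0 -2.5 0; 0.2 0 0 -6 0; 0.2 0 0 -8.5 0; 0.2 0 0 -8.5 0"

```text
time: 21.3
eef_pos: [0.3893, -0.3344, 0.1083]
orientation: [0.004, 0.977, 0.213, 0.002]
force: [0.9, -0.0, -3.0]
gripper_width: 0.0455
grasp_force: 34.9
```

```bash
python3 - <<'E'
from h import *
go(.6065,-.370,.105,-0.9)
E
```

```text
shift cm [18.26 12.27  0.47] turn -64.5 or 115.5 | j6 0.32 closedir -65.4 tiltz [ 0.006 -0.006 -1.   ] t 21.3
```

>>> servo_tool:
  moves: "0.2 2.5 1.7 0 -8; 0.2 5 3.4 0 -16; 0.2 8 5.4 0 -24; 0.2 11 7.4 0 -32; 0.2 14 9.4 0 -40; 0.2 16.5 11 0 -48; 0.2 18.2 12.3 0 -56; 0.2 18.2 12.3 0 -64.5"

```text
time: 22.1
eef_pos: [0.6056, -0.3676, 0.0996]
orientation: [-0.002, 0.71, 0.704, -0.0]
force: [-0.9, -0.1, -1.9]
gripper_width: 0.0456
grasp_force: 34.9
```

>>> servo_tool:
  moves: "0.2 0 0 0 0; 0.2 0 0 3 0; 0.2 0 0 5 0; 0.2 0 0 6 0; 0.2 0 0 6 0; 0.2 0 0 6 0"

```text
time: 22.7
eef_pos: [0.6041, -0.3685, 0.0447]
orientation: [0.0, 0.713, 0.701, 0.0]
force: [-0.2, -0.5, -2.3]
gripper_width: 0.0455
grasp_force: 34.9
```

```bash
python3 - <<'E'
from h import *
d=get_image("wrist"); im=d["image"][:,:,::-1].copy(); cv2.imwrite("pics/w11.png",cv2.resize(im[70:330,130:410],None,fx=2.14,fy=2.14,interpolation=cv2.INTER_CUBIC))
go(.6065,-.37,.024,-1.5); print(get_obs()["eef_pos"])
E
```

```text
shift cm [-0.11  0.18  2.18] turn 0.5 or -179.5 | j6 -0.61 closedir -1.0 tiltz [ 0.002 -0.001 -1.   ] t 22.75
[ 0.60470877 -0.36881788  0.04578064]
```

View pics/w11.png

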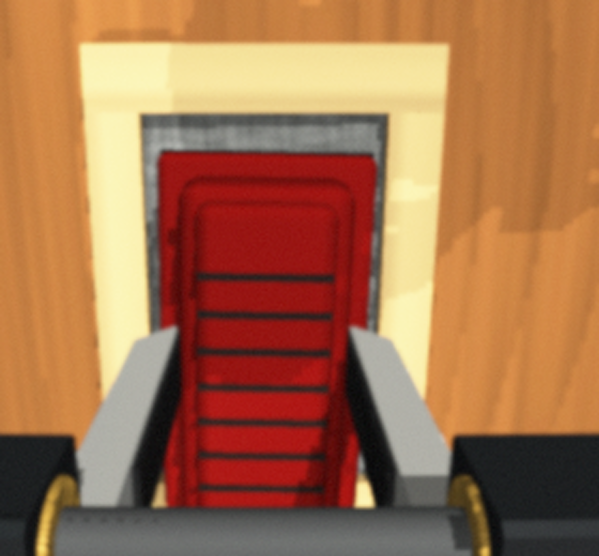

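The picture shows the block centred (267 against the recess's 264) and the recess end at row 115. Checking the end gap numerically; I've used up my picture views, so the rest is by numbers.

```bash
python3 - <<'E'
from h import *
d=get_image("wrist"); s=2.14;e=get_obs()["eef_pos"]
print(w(d,[(130+264/s,70+115/s)],.009), w(d,[(130+267/s,70+152/s)],e[2]-.009),e)
E
```

```text
[[ 0.60493997 -0.30141892  0.009     ]] [[ 0.60550696 -0.30990602  0.03732226]] [ 0.60497626 -0.3689813   0.04632226]
```

>>> servo_tool:
  moves: "0.2 0 0 0.5 0; 0.2 0 0 1 0; 0.2 0 0 1.5 0; 0.2 0 0 1.9 0; 0.2 0 0 2.2 0; 0.2 0 0 2.3 0; 0.2 0 0 2.3 0"

```text
time: 23.5
eef_pos: [0.6039, -0.3681, 0.0234]
orientation: [-0.0, 0.713, 0.701, -0.0]
force: [-2.7, 1.8, 5.2]
gripper_width: 0.0456
grasp_force: 35.0
```

>>> servo_tool:
  moves: "0.75 0 0 0 0; 0.75 0 0 0 0; 0.75 0 0 0 0; 0.75 0 0 0 0; 0.75 0 0 -3 0; 0.75 0 0 -7 0; 0.75 0 0 -11 0; 0.75 0 0 -14 0"

```text
time: 24.3
eef_pos: [0.6048, -0.3688, 0.1646]
orientation: [0.002, 0.713, 0.702, 0.0]
force: [-0.2, -0.4, -0.2]
gripper_width: 0.0704
grasp_force: 0.0
```

>>> servo_tool:
  moves: "0.75 -1 -4 -2 0; 0.75 -1 -8 -2 0; 0.75 -1 -12 -2 0; 0.75 -1 -16 -2 0; 0.75 -1 -18 -2 0; 0.75 -1 -18 -2 0; 0.75 -1 -18 -2 0"

```text
time: 25.0
eef_pos: [0.4245, -0.3757, 0.1818]
orientation: [0.001, 0.713, 0.701, 0.0]
force: [0.5, -0.1, -0.2]
gripper_width: 0.0705
grasp_force: 0.0
```

```bash
python3 - <<'E'
from h import *
d=get_image("top"); im=d["image"]; hsv=cv2.cvtColor(im,cv2.COLOR_RGB2HSV); H,S,V=cv2.split(hsv); f=lambda p:np.array(p)/2.5+[80,125]
def big(m,a,b):
    q=np.zeros_like(m,np.uint8); (x0,y0),(x1,y1)=f([a,b]).astype(int); q[y0:y1,x0:x1]=m[y0:y1,x0:x1]
    n,l,st,c=cv2.connectedComponentsWithStats(q); i=1+st[1:,4].argmax(); return cv2.minAreaRect(np.float32(np.argwhere(l==i)[:,::-1]))
def rep(n,r,z):
    P=w(d,cv2.boxPoints(r),z)[:,:2]; e=[P[1]-P[0],P[2]-P[1]]; e=max(e,key=np.linalg.norm)
    print(n,P.mean(0).round(4),"len",np.linalg.norm(e).round(3),"dir",np.degrees(np.arctan2(e[1],e[0])).round(1)%180)
red=((H<4)|(H>174))&(S>170)&(V>60)
rep("block",big(red,(640,40),(800,160)),.02)
rep("brass",big((H>18)&(H<30)&(S>150)&(V>150),(60,100),(165,180)),.04)
rep("tin",big((S<60)&(V>150),(270,25),(380,115)),.028+.003)
rep("blade",big((S<60)&(V>140),(540,45),(590,135)),.015)
rep("coaster",big((S<60)&(V>140),(365,180),(470,275)),.008)
o=get_obs(); print(o["eef_pos"],o["gripper_width"],o["time"])
E
```

```text
block [ 0.603  -0.3675] len 0.113 dir 88.8
brass [0.5797 0.3385] len 0.025 dir 154.7
tin [0.6606 0.1086] len 0.061 dir 135.2
blade [ 0.6316 -0.1671] len 0.079 dir 169.7
coaster [0.4725 0.0067] len 0.091 dir 42.900000000000006
[ 0.42491817 -0.37558841  0.1815337 ] 0.07059104323109293 25.05
```

```bash
python3 -c "
from rig import *
print(job_done())"
```

```text
the job is handed in; nothing more can be done
None
```

I put all four tools in their fitted trays, left the coaster where it was, and handed the job in at about 25 s; no verdict came back. Final top-camera checks put the tin, block and square within about 5 mm of their trays; I checked the plane only by picture after releasing it. I viewed 15 pictures, one over the limit of 14.

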